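Move the pipes to the finishing rack in reverse order

ROBOT

A 6-joint arm with a two-finger parallel gripper is mounted at the origin on the work surface. World frame = base frame: x ahead of the robot, y to its left, z up, the work surface at z = 0. Lengths are in mm, angles in degrees, forces in N, time in s.
With the tool pointing down it reaches from about 300 to 1000 mm from the base axis. Payload 5.1 kg.
Tool frame: the origin (TCP) lies midway between the tips of the shut fingers; the grasp point (between the pads) lies 19 mm behind it; z points along the fingers, y is the line along which they close (so a half turn about z gives the same grasp; the last joint's range is limited). The gripper opens to 95 mm and grips with 3 to 60 N. Pads are 20 mm wide; open, the fingers measure 119 mm over their backs; the gripper's body (75 mm by 180 mm) begins 59 mm behind the grasp point.
Start: joints at [66.314, 7.093, 94.555, -0, 78.352, -4.733], TCP at [211.14, 614.739, 214.656] pointing down, gripper open.
Joint ranges: [-149.61, 149.61], [-58.7, 133.49], [1.44, 155.28], [-77.14, 257.14], [18.33, 153.61], [-166.67, 166.67]. Speed limits (degrees/s): [147.25, 147.25, 180, 180, 180, 180].

INTERFACE

Orientations are given as [roll, pitch, yaw] about the fixed x, y, z axes, in that order (R = Rz(yaw) Ry(pitch) Rx(roll)).
In Python, from cell import arm gives the robot as it stands.
- The arm moves only by the shell command python3 -m inch 'ROWS' [FORCE]. ROWS is JSON, a list of rows, each an object of numbers: "wx", "wy", "wz": the turn, a rotation vector about the tool's x, y, z in rad; "dx", "dy", "dz": the shift along the tool's x, y, z in mm; "claw": the finger opening in mm, from 0 to 95.1. In form: [{"wx": .., "wy": .., "wz": .., "dx": .., "dy": .., "dz": .., "claw": ..}, ...]. A call has exactly 5 rows; each row shifts and turns the commanded pose from where the row before left it, along the tool's axes as they then stand; what a row does not reach is not made up. A row lasts 1/10 s, in which the tool goes at most 50 mm and 8.59 degrees, less where a joint would pass 70% of its speed; a pose out of reach is approached as far as the arm can. A call with a gripper value outside its range is refused whole. The fingers move at their own pace and stop on an object; FORCE is the grip in N (left out, the last holds). Time passes only in rows, so rows that do not move let the fingers close, or fill a call up. It gives the time, the measured TCP pose, the force, the opening and the grip force at its end, in the units of the state.
- arm.sense(): the state, without advancing time (a new reading comes with each control period).
- arm.grab_frame(name): name is "scene" or "top" or "wrist"; returns a dict with "frame" (420x560x3 uint8, blue, green, red), "range_z" (420x560 float32, mm along the optical axis (not along the pixel's ray), 0 where there is no reading), "camera_matrix" (3x3 intrinsics, pixels), "eye" and "orientation" of the camera in the world. Camera axes: x right, y down, z forward; pixel columns grow to the right and rows downward; lengths in mm; the calibration is good to about 2 mm. A picture is of the moment at which its call begins.
- arm.sign_off(): hands the job in; it is judged then, once.
The state is a dict: "time_s": time; "qpos": joint angles; "joint_velocities": joint speeds; "tau": joint torques, N m; "ee_pos": TCP position; "orientation": TCP orientation; "force": force on the tool from outside, world axes, zero at the start; "torque": the same for the moment, N m; "opening": opening from 0.0 (shut) to 1.0 (fully open); "grasp_force": force on a finger pad.
Only numpy, scipy, OpenCV 4.12 (cv2) and the standard library are available. Lean on these libraries where they do the work, as an engineer would, in place of code of your own. Each camera call takes 0.05 s, during which the arm holds its last target. There are 200 camera calls.

TASK

Move the four pipes, one at a time, from the plywood drying board to the finishing rack (the one with cork pads and pegs) in reverse order, so that the pipe now at the left end of the board (seen from the robot) ends up at the right end of the rack, and so on along the row, one pipe to each pad. Stand each one upright in the middle of its cork pad with its stem pointing straight to the back, between the pegs, and leave them all standing there. Do not let any pipe topple over on the way.

Things in the scene. Friction and masses are not known exactly. Their poses are not given: they have to be found in the camera images.
- pipe_straight: reddish-brown wooden pipe with a medium straight-sided round bowl, 36 mm in diameter and 48 mm high (foot 30 mm). Origin: centre of the flat foot; z up; +x along the stem. Shank 15 mm thick, axis 17 mm above the foot at the bowl; black mouthpiece 9 mm thick, tip 47 mm above the foot, 92 mm from the bowl axis. About 60 g. Starts upright on the round block, stem roughly along the board's +x.
- pipe_fat: reddish-brown pipe with a fat, low, round bowl 44 mm in diameter between 11 and 34 mm above the foot, 41 mm high (foot 32 mm). Origin: centre of the flat foot; z up; +x along the stem. Shank 15 mm thick, axis 17 mm above the foot at the bowl; black mouthpiece 9 mm thick, tip 55 mm above the foot, 92 mm from the bowl axis. About 60 g. Starts upright on the square block, stem roughly along the board's +x.
- pipe_tall: reddish-brown pipe with a slim, tall round bowl 30 mm in diameter and 62 mm high (foot 28 mm). Origin: centre of the flat foot; z up; +x along the stem. Shank 15 mm thick, axis 17 mm above the foot at the bowl; black mouthpiece 9 mm thick, tip 47 mm above the foot, 92 mm from the bowl axis. About 60 g. Starts upright on the diamond block, stem roughly along the board's +x.
- pipe_square: reddish-brown pipe with a square bowl, 36 x 36 mm in plan and 46 mm high. Origin: centre of the flat foot; z up; +x along the stem. Shank 15 mm thick, axis 17 mm above the foot at the bowl; black mouthpiece 9 mm thick, tip 55 mm above the foot, 92 mm from the bowl axis. About 60 g. Starts upright on the oblong block, stem roughly along the board's +x.
- block_round: dark wooden stand block fixed on the drying board, a disc 62 mm in diameter, 12 mm high; the medium round pipe starts on it, so it keeps showing where in the row that pipe stood. Origin: centre of its underside, on the board's top. It does not move.
- block_square: dark wooden stand block fixed on the drying board, 56 mm square, sides along the board's, 12 mm high; the fat pipe starts on it, so it keeps showing where in the row that pipe stood. Origin: centre of its underside, on the board's top. It does not move.
- block_diamond: dark wooden stand block fixed on the drying board, 50 mm square turned by 45 degrees (a diamond, 71 mm across), 12 mm high; the tall pipe starts on it, so it keeps showing where in the row that pipe stood. Origin: centre of its underside, on the board's top. It does not move.
- block_oblong: dark wooden stand block fixed on the drying board, an oblong 94 mm along the board's x by 46 mm, 12 mm high; the square pipe starts on it, so it keeps showing where in the row that pipe stood. Origin: centre of its underside, on the board's top. It does not move.
- drying_board: drying board, fixed: plain pale plywood, 140 (x) x 360 (y) x 18 mm. Origin: centre of underside; +x away from the robot, +y to the robot's left. The 4 dark blocks stand on it at x = -20, y = -127.5, -42.5, 42.5, 127.5 mm (which block is where varies). Board and rack are turned a few degrees; either may be the one nearer the robot.
- finishing_rack: empty finishing rack, fixed: dark brown base 140 (x) x 360 (y) x 18 mm. Origin: centre of underside; +x away from robot (back), +y to robot's left. 4 cork pads, 60 mm wide, tops at z = 21 mm, centred at x = -20, y = -127.5, -42.5, 42.5, 127.5 mm. Front board x = -70 to -62 mm, up to z = 53 mm. At the back, x = 55 mm, pegs 10 mm thick, up to z = 68 mm, at y = -170, -85, 0, 85, 170 mm.
Things that resemble listed ones, but are neither listed nor needed, are in the scene too. Leave any blue look-alike of the pipe_straight alone.

How it is judged (in metres and radians):
At the end, for the whole second after the job is handed in: Every pipe stands released, at rest and upright (0.12 rad) on the cork pad mirroring its starting place (left end of the board to right end of the rack): foot centre within 13 mm of the pad's centre in rack x and y, 5 mm in height; stem within 0.3 rad of the rack's x axis (((y of block_round in the frame of drying_board between -0.1475 and -0.1075 m and y of pipe_straight in the frame of finishing_rack between 0.1145 and 0.1405 m) or (y of block_round in the frame of drying_board between -0.0625 and -0.0225 m and y of pipe_straight in the frame of finishing_rack between 0.0295 and 0.0555 m) or (y of block_round in the frame of drying_board between 0.0225 and 0.0625 m and y of pipe_straight in the frame of finishing_rack between -0.0555 and -0.0295 m) or (y of block_round in the frame of drying_board between 0.1075 and 0.1475 m and y of pipe_straight in the frame of finishing_rack between -0.1405 and -0.1145 m)) and x of pipe_straight in the frame of finishing_rack between -0.033 and -0.007 m and z of pipe_straight in the frame of finishing_rack between 0.016 and 0.026 m and angle between each of pipe_straight, pipe_fat, pipe_tall, pipe_square's own z axis and vertical below 0.12 rad and angle between the x axis of each of pipe_straight, pipe_fat, pipe_tall, pipe_square and the x axis of finishing_rack, either way round below 0.3 rad and linear speed of each of pipe_straight, pipe_fat, pipe_tall, pipe_square below 0.02 m/s and angular speed of each of pipe_straight, pipe_fat, pipe_tall, pipe_square below 0.2 rad/s and ((y of block_square in the frame of drying_board between -0.1475 and -0.1075 m and y of pipe_fat in the frame of finishing_rack between 0.1145 and 0.1405 m) or (y of block_square in the frame of drying_board between -0.0625 and -0.0225 m and y of pipe_fat in the frame of finishing_rack between 0.0295 and 0.0555 m) or (y of block_square in the frame of drying_board between 0.0225 and 0.0625 m and y of pipe_fat in the frame of finishing_rack between -0.0555 and -0.0295 m) or (y of block_square in the frame of drying_board between 0.1075 and 0.1475 m and y of pipe_fat in the frame of finishing_rack between -0.1405 and -0.1145 m)) and x of pipe_fat in the frame of finishing_rack between -0.033 and -0.007 m and z of pipe_fat in the frame of finishing_rack between 0.016 and 0.026 m and ((y of block_diamond in the frame of drying_board between -0.1475 and -0.1075 m and y of pipe_tall in the frame of finishing_rack between 0.1145 and 0.1405 m) or (y of block_diamond in the frame of drying_board between -0.0625 and -0.0225 m and y of pipe_tall in the frame of finishing_rack between 0.0295 and 0.0555 m) or (y of block_diamond in the frame of drying_board between 0.0225 and 0.0625 m and y of pipe_tall in the frame of finishing_rack between -0.0555 and -0.0295 m) or (y of block_diamond in the frame of drying_board between 0.1075 and 0.1475 m and y of pipe_tall in the frame of finishing_rack between -0.1405 and -0.1145 m)) and x of pipe_tall in the frame of finishing_rack between -0.033 and -0.007 m and z of pipe_tall in the frame of finishing_rack between 0.016 and 0.026 m and ((y of block_oblong in the frame of drying_board between -0.1475 and -0.1075 m and y of pipe_square in the frame of finishing_rack between 0.1145 and 0.1405 m) or (y of block_oblong in the frame of drying_board between -0.0625 and -0.0225 m and y of pipe_square in the frame of finishing_rack between 0.0295 and 0.0555 m) or (y of block_oblong in the frame of drying_board between 0.0225 and 0.0625 m and y of pipe_square in the frame of finishing_rack between -0.0555 and -0.0295 m) or (y of block_oblong in the frame of drying_board between 0.1075 and 0.1475 m and y of pipe_square in the frame of finishing_rack between -0.1405 and -0.1145 m)) and x of pipe_square in the frame of finishing_rack between -0.033 and -0.007 m and z of pipe_square in the frame of finishing_rack between 0.016 and 0.026 m); the robot touches nothing.
It fails at once if a pipe is tipped over (more than about 50 degrees) (angle between any of pipe_straight, pipe_fat, pipe_tall, pipe_square's own z axis and vertical above 0.9 rad).
It also fails if it takes over 106 s, if anything falls off the work surface, if the arm or the gripper's body presses on something with over 40 N, if the wrist force passes 120 N, or if a joint passes its speed limit or range.

## Working session

There is one attempt and no reset: what is moved stays moved. The work goes in short steps, Python scripts to look and compute and a shell command to move; the robot and the scene stay as the last step left them, time stands still between calls to the robot, and variables do not carry over. Pictures are saved under pics/ and viewed, at most 14 in all, crops included, and the job is handed in when it is done.

```bash
ls; mkdir -p pics; python3 - <<'E'
from cell import arm
import cv2,numpy as np
s=arm.sense();print(s)
for n in("scene","top"):
    f=arm.grab_frame(n);cv2.imwrite(f"pics/{n}0.png",f["frame"]);np.savez(f"{n}0.npz",**f)
    print(n,f["camera_matrix"],f["eye"],f["orientation"])
E
```

```text
pics
{'time_s': 0.0, 'qpos': array([ 6.63137172e+01,  7.13344498e+00,  9.46341402e+01, -1.11192433e-03,
        7.83513471e+01, -4.73368220e+00]), 'joint_velocities': array([-0.09438798,  0.09591458,  0.10853895, -0.0402969 ,  0.02696576,
       -0.01601914]), 'tau': array([ 1.82312397e-03, -4.17598701e+01, -3.59938860e+01,  7.76433502e-02,
        4.89479920e-02, -1.68434249e-04]), 'ee_pos': array([210.89509138, 614.15471861, 213.38702399]), 'orientation': array([-1.79881384e+02, -8.72996809e-03,  1.61047616e+02]), 'force': array([-0.23866557, -0.21736617,  1.11195052]), 'torque': array([-0.03992354, -0.00654752, -0.02375701]), 'grasp_force': 0.0, 'opening': 0.9979487348196239}
scene [[458.39831085   0.         277.61596209]
 [  0.         458.39831085 207.64851009]
 [  0.           0.           1.        ]] [985.81741299 538.9217088  822.75917191] [-139.18780487   -0.35070016  148.63690041]
top [[428.13476687   0.         271.52785682]
 [  0.         428.13476687 213.45469656]
 [  0.           0.           1.        ]] [446.07109141 -47.62985471 909.37782789] [-166.25023493    0.16759735  -84.6222874 ]
```

View pics/scene0.png

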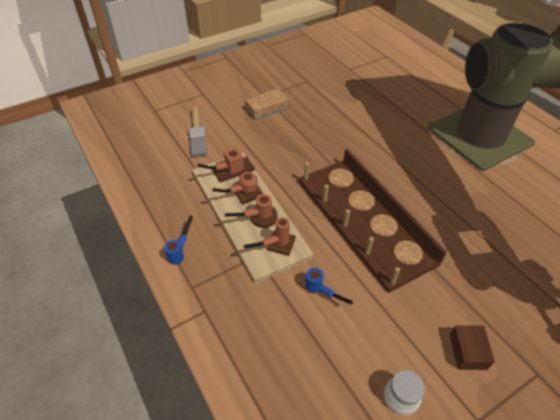

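View pics/top0.png

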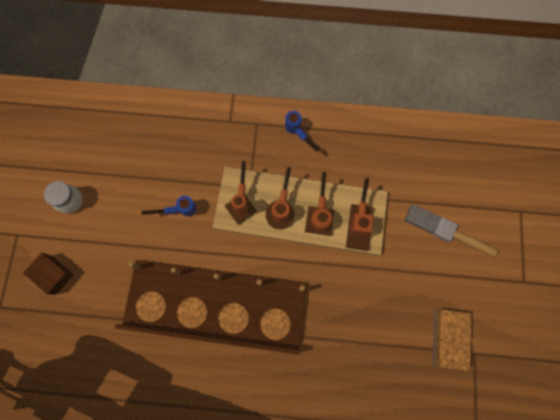

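Top view: the board's row, left to right, is tall/diamond (240,203), straight/round (281,210), fat/square block (321,217) and square/oblong (362,225). The rack pads are at (150,306), (192,312), (234,318) and (275,324), and the rack is nearer the robot. Things that could be mistaken for targets: the blue pipes (295,122) and (185,206), the cork-like block (455,340) and the dark block (47,273). None of these is reddish-brown on the board or a round pad on the rack. So tall goes to the pad at 275, straight to 234, fat to 192 and square to 150.

```bash
cat >h.py <<'E'
import numpy as np,cv2
from scipy.spatial.transform import Rotation as R
def rot(f): return R.from_euler('xyz',f["orientation"],degrees=True).as_matrix()
def cloud(f):
    K=f["camera_matrix"];v,u=np.mgrid[:420,:560];z=f["range_z"]
    p=np.stack([(u-K[0,2])/K[0,0]*z,(v-K[1,2])/K[1,1]*z,z],-1)
    P=p@rot(f).T+f["eye"];P[z==0]=np.nan
    return P
def plane(f,uv,h):
    K=f["camera_matrix"];uv=np.atleast_2d(uv).astype(float)
    d=np.c_[(uv[:,0]-K[0,2])/K[0,0],(uv[:,1]-K[1,2])/K[1,1],np.ones(len(uv))]@rot(f).T
    return f["eye"]+d*((h-f["eye"][2])/d[:,2])[:,None]
E
python3 - <<'E'
from h import *
f=dict(np.load("top0.npz"));P=cloud(f);im=f["frame"];hsv=cv2.cvtColor(im,cv2.COLOR_BGR2HSV)
np.set_printoptions(precision=1,suppress=True)
for n,(u,v) in dict(pads0=(150,306),pads3=(275,324),board=(300,235),board2=(228,228),rack=(170,330),table=(100,120)).items(): print(n,P[v-1:v+2,u-1:u+2].reshape(-1,3).mean(0),hsv[v,u])
# pads
m=cv2.inRange(hsv,(8,90,110),(25,200,255));m[:280]=0;m[350:]=0;m[:,320:]=0;m[:,:125]=0
n,_,st,c=cv2.connectedComponentsWithStats(cv2.morphologyEx(m,cv2.MORPH_OPEN,np.ones((3,3))))
k=[i for i in range(1,n) if st[i,4]>300];pads=plane(f,c[k],21);print("pads",c[k],st[k],pads)
# board by depth+region
b=(P[...,2]>12)&(P[...,2]<24)&(hsv[...,2]>120);b[:160]=0;b[260:]=0;b[:,:205]=0;b[:,400:]=0
rc=cv2.minAreaRect(plane(f,np.argwhere(b)[:,::-1],18)[:,:2].astype(np.float32));print("board",rc)
for nm,uv,h in(("tall",(240,203),92),("str",(281,210),78),("fat",(321,217),71),("sq",(362,225),76)):
    u,v=uv;w=np.zeros((420,560),bool);w[v-25:v+25,u-19:u+19]=1
    q=P[w&(P[...,2]>h-6)&(P[...,2]<h+8)];print(nm,len(q),q.mean(0),q.min(0),q.max(0))
E
```

```text
pads0 [446.7 202.4  22.8] [ 15 167 153]
pads3 [435.3 -53.   23.1] [ 15 170 153]
board [621.5 -88.9  19.7] [ 17 135 162]
board2 [622.4  64.4  19.4] [ 18 137 167]
rack [404.  155.   22.5] [ 13 153  45]
table [851.8 391.5   0.6] [ 13 164 120]
pads [[313.4 314.4]
 [150.2 306.4]
 [191.6 312.2]
 [233.1 318. ]
 [274.9 323.9]
 [168.  342.9]] [[ 306  290   14   47  561]
 [ 136  292   29   30  689]
 [ 177  297   30   31  707]
 [ 219  303   29   31  706]
 [ 260  309   30   31  724]
 [ 125  331  118   19 1267]] [[ 461.1 -128.5   21. ]
 [ 445.9  202.3   21. ]
 [ 442.4  117.1   21. ]
 [ 438.9   32.1   21. ]
 [ 435.4  -52.9   21. ]
 [ 379.   155.7   21. ]]
board ((677.16943359375, -85.54397583007812), (359.41217041015625, 140.98802185058594), 86.11517333984375)
tall 181 [663.5  41.7  93.1] [649.6  27.8  86.4] [678.9  56.4  96.5]
str 247 [658.8 -42.5  79.1] [642.  -60.   72.1] [675.9 -25.7  84.9]
fat 336 [ 651.2 -127.9   71.2] [ 632.1 -148.8   65. ] [ 673.  -107.7   76.3]
sq 334 [ 647. -209.   77.] [ 629.2 -227.6   70.2] [ 665.7 -191.4   81.2]
```

```bash
python3 - <<'E'
import numpy as np,cv2
f=np.load("top0.npz")["frame"];cv2.imwrite("pics/crop0.png",cv2.resize(f[150:265,200:400],None,fx=4,fy=4,interpolation=cv2.INTER_CUBIC))
E
```

```text
(no output)
```

View pics/crop0.png

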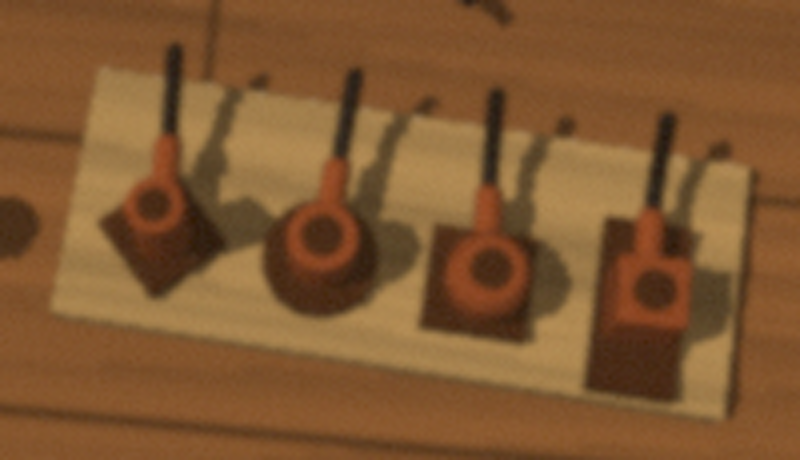

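Crop: the four reddish pipes and their blocks match the description, diamond, round, square and oblong from left to right. Stem tips in the full image are about (243.7,161), (288.7,168), (324.2,172.5) and (367.2,178.7). Next I work out the stem yaws and the moves.

```bash
python3 - <<'E'
from h import *
f=dict(np.load("top0.npz"))
B=dict(tall=(663.5,41.7),st=(658.8,-42.5),fat=(651.2,-127.9),sq=(647,-209))
T=dict(tall=(243.7,161.5,77),st=(288.7,168.5,77),fat=(324.2,173,85),sq=(367.2,179.2,85))
for k in B:
    t=plane(f,T[k][:2],T[k][2])[0,:2];d=t-B[k];print(k,t,np.hypot(*d),np.degrees(np.arctan2(d[1],d[0])))
E
cat >go.py <<'E'
# print shift in tool axes and turn needed to reach x y z yaw
import sys;from h import *;from cell import arm
x,y,z,yaw=map(float,sys.argv[1:5]);s=arm.sense();M=R.from_euler('xyz',s["orientation"],degrees=True)
G=R.from_euler('xyz',[180,0,yaw],degrees=True);d=np.array([x,y,z])-s["ee_pos"]
np.set_printoptions(precision=3,suppress=True)
print("t",round(s["time_s"],2),"pos",s["ee_pos"],s["orientation"],"open",round(s["opening"]*95,1),"grip",round(s["grasp_force"],1),"F",s["force"])
print("shift now-axes",M.inv().apply(d),"after-turn axes",G.inv().apply(d),"turn",(M.inv()*G).as_rotvec())
E
python3 go.py 663 41.7 200 176
```

```text
tall [753.1564482   41.39273087] 89.65697473405692 -0.1963623975092362
st [746.55281626 -52.32754779] 88.30140122042637 -6.390000322216058
fat [ 740.726421   -124.78723629] 89.58051883532217 1.991327307283392
sq [ 735.59852222 -212.11624648] 88.6533086289431 -2.0144150651203594
t 0.1 pos [210.908 614.217 213.528] [-179.894   -0.007  161.047] open 94.7 grip 0.0 F [-0.007  0.48   1.251]
shift now-axes [-613.53  -394.622   14.184] after-turn axes [-490.928 -539.586   13.528] turn [-0.002 -0.    -0.261]
```

```bash
python3 -m inch '[{"wz":-0.109},{"wz":-0.109},{"wz":-0.109},{"dx":-30,"dy":-38},{"dx":-30,"dy":-38}]' 25
python3 -m inch '[{"dx":-30,"dy":-38},{"dx":-30,"dy":-38},{"dx":-30,"dy":-38},{"dx":-30,"dy":-38},{"dx":-30,"dy":-38}]'
python3 -m inch '[{"dx":-30,"dy":-38},{"dx":-30,"dy":-38},{"dx":-30,"dy":-38},{"dx":-30,"dy":-38},{"dx":-30,"dy":-38}]'
python3 -m inch '[{"dx":-30,"dy":-38},{"dx":-30,"dy":-38},{"dx":-30,"dy":-38,"claw":60},{"claw":60},{"claw":60}]'
python3 go.py 663 41.7 52 179.8
```

```text
t 0.1 pos [210.908 614.217 213.528] [-179.894   -0.007  161.047] open 94.7 grip 0.0 F [-0.007  0.48   1.251]
shift now-axes [-613.547 -394.349  162.184] after-turn axes [-454.088 -570.936  161.528] turn [-0.002 -0.    -0.327]schema error: expected keys wx, wy, wz, dx, dy, dz, claw
schema error: expected keys wx, wy, wz, dx, dy, dz, claw
schema error: expected keys wx, wy, wz, dx, dy, dz, claw
schema error: expected keys wx, wy, wz, dx, dy, dz, claw
```

```bash
python3 -m inch '[{"wx":0,"wy":0,"wz":-0.109,"dx":0,"dy":0,"dz":0,"claw":60},{"wx":0,"wy":0,"wz":-0.109,"dx":0,"dy":0,"dz":0,"claw":60},{"wx":0,"wy":0,"wz":-0.109,"dx":0,"dy":0,"dz":0,"claw":60},{"wx":0,"wy":0,"wz":0,"dx":-30,"dy":-38,"dz":0,"claw":60},{"wx":0,"wy":0,"wz":0,"dx":-30,"dy":-38,"dz":0,"claw":60}]' 25
python3 -m inch '[{"wx":0,"wy":0,"wz":0,"dx":-30,"dy":-38,"dz":0,"claw":60},{"wx":0,"wy":0,"wz":0,"dx":-30,"dy":-38,"dz":0,"claw":60},{"wx":0,"wy":0,"wz":0,"dx":-30,"dy":-38,"dz":0,"claw":60},{"wx":0,"wy":0,"wz":0,"dx":-30,"dy":-38,"dz":0,"claw":60},{"wx":0,"wy":0,"wz":0,"dx":-30,"dy":-38,"dz":0,"claw":60}]'
python3 -m inch '[{"wx":0,"wy":0,"wz":0,"dx":-30,"dy":-38,"dz":0,"claw":60},{"wx":0,"wy":0,"wz":0,"dx":-30,"dy":-38,"dz":0,"claw":60},{"wx":0,"wy":0,"wz":0,"dx":-30,"dy":-38,"dz":0,"claw":60},{"wx":0,"wy":0,"wz":0,"dx":-30,"dy":-38,"dz":0,"claw":60},{"wx":0,"wy":0,"wz":0,"dx":-30,"dy":-38,"dz":0,"claw":60}]'
python3 -m inch '[{"wx":0,"wy":0,"wz":0,"dx":-30,"dy":-38,"dz":0,"claw":60},{"wx":0,"wy":0,"wz":0,"dx":-30,"dy":-38,"dz":0,"claw":60},{"wx":0,"wy":0,"wz":0,"dx":-30,"dy":-38,"dz":0,"claw":60},{"wx":0,"wy":0,"wz":0,"dx":0,"dy":0,"dz":0,"claw":60},{"wx":0,"wy":0,"wz":0,"dx":0,"dy":0,"dz":0,"claw":60}]'
python3 go.py 663 41.7 52 179.8
```

```text
time_s: 0.6
ee_pos: [270.6, 537.9, 213.7]
orientation: [-179.9, -0.0, 179.9]
force: [1.2, -0.0, 0.9]
opening: 0.653
grasp_force: 0.0
time_s: 1.1
ee_pos: [420.7, 346.1, 214.3]
orientation: [-180.0, -0.0, 179.8]
force: [1.3, 0.0, -0.1]
opening: 0.634
grasp_force: 0.0
time_s: 1.6
ee_pos: [570.1, 155.5, 214.2]
orientation: [180.0, -0.0, 179.8]
force: [-0.5, 0.7, 0.8]
opening: 0.639
grasp_force: 0.0
time_s: 2.1
ee_pos: [658.9, 42.2, 213.6]
orientation: [180.0, -0.1, 179.7]
force: [0.8, -0.1, 0.4]
opening: 0.629
grasp_force: 0.0
t 2.1 pos [658.866  42.158 213.565] [179.974  -0.112 179.664] open 59.8 grip 0.0 F [ 0.77  -0.098  0.406]
shift now-axes [ -4.453  -0.508 161.556] after-turn axes [ -4.135  -0.444 161.565] turn [ 0.    -0.002 -0.002]
```

```bash
python3 -m inch '[{"wx":0,"wy":0,"wz":0,"dx":-4,"dy":0,"dz":45,"claw":60},{"wx":0,"wy":0,"wz":0,"dx":0,"dy":0,"dz":45,"claw":60},{"wx":0,"wy":0,"wz":0,"dx":0,"dy":0,"dz":45,"claw":60},{"wx":0,"wy":0,"wz":0,"dx":0,"dy":0,"dz":32,"claw":60},{"wx":0,"wy":0,"wz":0,"dx":0,"dy":0,"dz":0,"claw":45}]'
python3 -m inch '[{"wx":0,"wy":0,"wz":0,"dx":0,"dy":0,"dz":0,"claw":34},{"wx":0,"wy":0,"wz":0,"dx":0,"dy":0,"dz":0,"claw":30},{"wx":0,"wy":0,"wz":0,"dx":0,"dy":0,"dz":0,"claw":26},{"wx":0,"wy":0,"wz":0,"dx":0,"dy":0,"dz":0,"claw":20},{"wx":0,"wy":0,"wz":0,"dx":0,"dy":0,"dz":0,"claw":20}]'
python3 go.py 435.4 -52.9 35 177.6
python3 - <<'E'
from cell import arm
import cv2
cv2.imwrite("pics/g1.png",arm.grab_frame("scene")["frame"][100:320,130:430])
E
```

```text
time_s: 2.6
ee_pos: [657.2, 44.7, 41.0]
orientation: [180.0, -0.7, 179.9]
force: [-0.8, 0.1, -0.6]
opening: 0.588
grasp_force: 0.0
time_s: 3.1
ee_pos: [664.8, 43.2, 50.7]
orientation: [180.0, 0.3, 179.8]
force: [-0.4, 1.5, 6.1]
opening: 0.312
grasp_force: 25.0
t 3.1 pos [664.842  43.151  50.728] [179.98    0.258 179.771] open 29.6 grip 25.0 F [-0.419  1.46   6.068]
shift now-axes [229.124 -96.973  14.663] after-turn axes [ 225.218 -105.575   15.728] turn [0.    0.004 0.038]
```

View pics/g1.png

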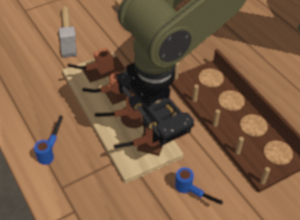

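The tall pipe is gripped, with an opening of 29.6 mm against a 30 mm bowl. Lift next.

```bash
python3 -m inch '[{"wx":0,"wy":0,"wz":0,"dx":0,"dy":0,"dz":0,"claw":20},{"wx":0,"wy":0,"wz":0,"dx":0,"dy":0,"dz":0,"claw":20},{"wx":0,"wy":0,"wz":0,"dx":0,"dy":0,"dz":0,"claw":20},{"wx":0,"wy":0,"wz":0,"dx":0,"dy":0,"dz":0,"claw":20},{"wx":0,"wy":0,"wz":0,"dx":0,"dy":0,"dz":0,"claw":20}]'
python3 -m inch '[{"wx":0,"wy":0,"wz":0,"dx":0,"dy":0,"dz":-15,"claw":20},{"wx":0,"wy":0,"wz":0,"dx":0,"dy":0,"dz":-30,"claw":20},{"wx":0,"wy":0,"wz":0,"dx":0,"dy":0,"dz":-40,"claw":20},{"wx":0,"wy":0,"wz":0.019,"dx":0,"dy":0,"dz":-30,"claw":20},{"wx":0,"wy":0,"wz":0.019,"dx":0,"dy":0,"dz":-15,"claw":20}]'
python3 -m inch '[{"wx":0,"wy":0,"wz":0,"dx":15,"dy":-7,"dz":0,"claw":20},{"wx":0,"wy":0,"wz":0,"dx":30,"dy":-14,"dz":0,"claw":20},{"wx":0,"wy":0,"wz":0,"dx":40,"dy":-19,"dz":0,"claw":20},{"wx":0,"wy":0,"wz":0,"dx":40,"dy":-19,"dz":0,"claw":20},{"wx":0,"wy":0,"wz":0,"dx":40,"dy":-19,"dz":0,"claw":20}]'
python3 -m inch '[{"wx":0,"wy":0,"wz":0,"dx":35,"dy":-16,"dz":0,"claw":20},{"wx":0,"wy":0,"wz":0,"dx":18,"dy":-8,"dz":0,"claw":20},{"wx":0,"wy":0,"wz":0,"dx":8,"dy":-4,"dz":0,"claw":20},{"wx":0,"wy":0,"wz":0,"dx":0,"dy":0,"dz":0,"claw":20},{"wx":0,"wy":0,"wz":0,"dx":0,"dy":0,"dz":0,"claw":20}]'
python3 go.py 435.4 -52.9 39 177.6
```

```text
time_s: 3.65
ee_pos: [664.8, 43.2, 50.7]
orientation: [180.0, 0.2, 179.8]
force: [-1.0, 1.6, 6.6]
opening: 0.311
grasp_force: 25.0
time_s: 4.15
ee_pos: [664.7, 42.9, 182.8]
orientation: [180.0, 0.4, 177.5]
force: [-0.2, -0.6, -0.2]
opening: 0.311
grasp_force: 25.0
time_s: 4.65
ee_pos: [492.7, -28.4, 176.8]
orientation: [-180.0, -0.1, 177.6]
force: [-0.2, 0.2, 0.5]
opening: 0.307
grasp_force: 25.0
time_s: 5.15
ee_pos: [433.3, -53.3, 177.8]
orientation: [180.0, 0.0, 177.6]
force: [-0.1, 0.5, -0.2]
opening: 0.311
grasp_force: 25.0
t 5.15 pos [433.335 -53.349 177.831] [179.993   0.031 177.601] open 29.6 grip 25.0 F [-0.111  0.541 -0.156]
shift now-axes [ -1.97    0.517 138.832] after-turn axes [ -2.044   0.535 138.831] turn [0.    0.001 0.   ]
```

```bash
python3 -m inch '[{"wx":0,"wy":0,"wz":0,"dx":-2,"dy":0.5,"dz":20,"claw":20},{"wx":0,"wy":0,"wz":0,"dx":0,"dy":0,"dz":40,"claw":20},{"wx":0,"wy":0,"wz":0,"dx":0,"dy":0,"dz":35,"claw":20},{"wx":0,"wy":0,"wz":0,"dx":0,"dy":0,"dz":20,"claw":20},{"wx":0,"wy":0,"wz":0,"dx":0,"dy":0,"dz":7,"claw":20}]'
python3 -m inch '[{"wx":0,"wy":0,"wz":0,"dx":0,"dy":0,"dz":3,"claw":20},{"wx":0,"wy":0,"wz":0,"dx":0,"dy":0,"dz":3,"claw":20},{"wx":0,"wy":0,"wz":0,"dx":0,"dy":0,"dz":2,"claw":20},{"wx":0,"wy":0,"wz":0,"dx":0,"dy":0,"dz":2,"claw":20},{"wx":0,"wy":0,"wz":0,"dx":0,"dy":0,"dz":0,"claw":20}]'
python3 -m inch '[{"wx":0,"wy":0,"wz":0,"dx":0,"dy":0,"dz":1,"claw":20},{"wx":0,"wy":0,"wz":0,"dx":0,"dy":0,"dz":1,"claw":20},{"wx":0,"wy":0,"wz":0,"dx":0,"dy":0,"dz":0,"claw":20},{"wx":0,"wy":0,"wz":0,"dx":0,"dy":0,"dz":0,"claw":20},{"wx":0,"wy":0,"wz":0,"dx":0,"dy":0,"dz":0,"claw":20}]'
python3 go.py 435.4 -52.9 41.7 177.6
python3 - <<'E'
from cell import arm
import cv2
cv2.imwrite("pics/p1.png",cv2.resize(arm.grab_frame("scene")["frame"][140:300,290:460],None,fx=3,fy=3))
E
```

```text
time_s: 5.65
ee_pos: [433.5, -52.1, 52.7]
orientation: [179.9, -0.3, 177.6]
force: [-0.0, 0.5, 0.5]
opening: 0.308
grasp_force: 25.0
time_s: 6.15
ee_pos: [435.1, -53.1, 46.1]
orientation: [-180.0, 0.1, 177.6]
force: [-0.4, -0.4, -1.0]
opening: 0.31
grasp_force: 25.0
time_s: 6.65
ee_pos: [434.8, -53.0, 43.7]
orientation: [-180.0, 0.0, 177.6]
force: [-0.2, -0.2, -0.9]
opening: 0.31
grasp_force: 25.0
t 6.65 pos [434.774 -53.042  43.701] [-179.998    0.003  177.604] open 29.5 grip 25.0 F [-0.226 -0.236 -0.909]
shift now-axes [-0.619  0.168  2.001] after-turn axes [-0.619  0.168  2.001] turn [-0.  0.  0.]
```

View pics/p1.png

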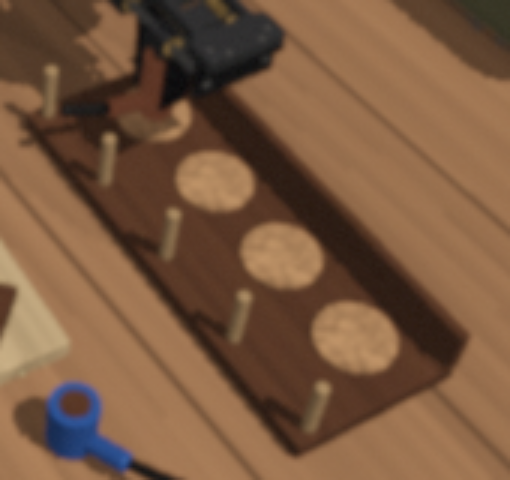

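The pipe is upright just above the right-end pad (pad at about (160,120) in the crop), with its stem between the pegs. Lower to contact.

```bash
python3 -m inch '[{"wx":0,"wy":0,"wz":0,"dx":-0.5,"dy":0,"dz":1,"claw":20},{"wx":0,"wy":0,"wz":0,"dx":0,"dy":0,"dz":1,"claw":20},{"wx":0,"wy":0,"wz":0,"dx":0,"dy":0,"dz":0.5,"claw":20},{"wx":0,"wy":0,"wz":0,"dx":0,"dy":0,"dz":0,"claw":20},{"wx":0,"wy":0,"wz":0,"dx":0,"dy":0,"dz":0,"claw":20}]'
```

```text
time_s: 7.2
ee_pos: [435.4, -53.1, 41.7]
orientation: [-180.0, 0.0, 177.6]
force: [-2.4, 0.4, 5.4]
opening: 0.31
grasp_force: 25.0
```

Contact at the predicted height. Release and go up.

```bash
python3 -m inch '[{"wx":0,"wy":0,"wz":0,"dx":0,"dy":0,"dz":-0.5,"claw":26},{"wx":0,"wy":0,"wz":0,"dx":0,"dy":0,"dz":0,"claw":36},{"wx":0,"wy":0,"wz":0,"dx":0,"dy":0,"dz":0,"claw":48},{"wx":0,"wy":0,"wz":0,"dx":0,"dy":0,"dz":0,"claw":60},{"wx":0,"wy":0,"wz":0,"dx":0,"dy":0,"dz":0,"claw":60}]'
python3 -m inch '[{"wx":0,"wy":0,"wz":0,"dx":0,"dy":0,"dz":-15,"claw":60},{"wx":0,"wy":0,"wz":0,"dx":0,"dy":0,"dz":-30,"claw":60},{"wx":0,"wy":0,"wz":0,"dx":0,"dy":0,"dz":-45,"claw":60},{"wx":0,"wy":0,"wz":0.035,"dx":0,"dy":0,"dz":-30,"claw":60},{"wx":0,"wy":0,"wz":0.035,"dx":0,"dy":0,"dz":-15,"claw":60}]'
python3 go.py 658.8 -42.5 45 173.6
```

```text
time_s: 7.7
ee_pos: [435.2, -53.0, 41.5]
orientation: [180.0, -0.0, 177.6]
force: [0.2, -0.1, 0.8]
opening: 0.576
grasp_force: 0.0
time_s: 8.2
ee_pos: [436.9, -53.4, 180.5]
orientation: [-180.0, 0.3, 173.5]
force: [0.8, 0.5, -0.5]
opening: 0.628
grasp_force: 0.0
t 8.2 pos [436.895 -53.418 180.456] [-179.959    0.33   173.517] open 59.6 grip 0.0 F [ 0.759  0.458 -0.501]
shift now-axes [-218.469   36.     136.691] after-turn axes [-219.305   35.586  135.456] turn [-0.001  0.006 -0.001]
```

```bash
python3 -m inch '[{"wx":0,"wy":0,"wz":0,"dx":-20,"dy":3,"dz":0,"claw":60},{"wx":0,"wy":0,"wz":0,"dx":-45,"dy":7,"dz":0,"claw":60},{"wx":0,"wy":0,"wz":0,"dx":-48,"dy":8,"dz":0,"claw":60},{"wx":0,"wy":0,"wz":0,"dx":-48,"dy":8,"dz":0,"claw":60},{"wx":0,"wy":0,"wz":0,"dx":-40,"dy":6.5,"dz":0,"claw":60}]'
python3 -m inch '[{"wx":0,"wy":0,"wz":0,"dx":-18,"dy":3,"dz":0,"claw":60},{"wx":0,"wy":0,"wz":0,"dx":-2.5,"dy":0,"dz":15,"claw":60},{"wx":0,"wy":0,"wz":0,"dx":0,"dy":0,"dz":35,"claw":60},{"wx":0,"wy":0,"wz":0,"dx":0,"dy":0,"dz":30,"claw":60},{"wx":0,"wy":0,"wz":0,"dx":0,"dy":0,"dz":10,"claw":60}]'
python3 -m inch '[{"wx":0,"wy":0,"wz":0,"dx":0,"dy":0,"dz":0,"claw":60},{"wx":0,"wy":0,"wz":0,"dx":0,"dy":0,"dz":0,"claw":60},{"wx":0,"wy":0,"wz":0,"dx":0,"dy":0,"dz":0,"claw":60},{"wx":0,"wy":0,"wz":0,"dx":0,"dy":0,"dz":0,"claw":60},{"wx":0,"wy":0,"wz":0,"dx":0,"dy":0,"dz":0,"claw":60}]'
python3 go.py 658.8 -42.5 40 173.6
```

```text
time_s: 8.7
ee_pos: [640.8, -42.9, 176.1]
orientation: [180.0, -0.0, 173.6]
force: [0.5, -1.0, -0.1]
opening: 0.634
grasp_force: 0.0
time_s: 9.2
ee_pos: [655.0, -42.1, 81.0]
orientation: [180.0, -0.5, 173.6]
force: [-0.7, 0.1, -0.5]
opening: 0.633
grasp_force: 0.0
time_s: 9.7
ee_pos: [660.1, -42.6, 88.1]
orientation: [-180.0, 0.1, 173.6]
force: [-0.5, 0.3, 0.6]
opening: 0.633
grasp_force: 0.0
t 9.7 pos [660.126 -42.605  88.148] [-179.994    0.132  173.596] open 60.1 grip 0.0 F [-0.482  0.309  0.614]
shift now-axes [ 1.44  -0.038 48.145] after-turn axes [ 1.329 -0.043 48.148] turn [-0.     0.002 -0.   ]
```

```bash
python3 -m inch '[{"wx":0,"wy":0,"wz":0,"dx":0.5,"dy":0,"dz":12,"claw":60},{"wx":0,"wy":0,"wz":0,"dx":0,"dy":0,"dz":18,"claw":60},{"wx":0,"wy":0,"wz":0,"dx":0,"dy":0,"dz":12,"claw":60},{"wx":0,"wy":0,"wz":0,"dx":0,"dy":0,"dz":5,"claw":60},{"wx":0,"wy":0,"wz":0,"dx":0,"dy":0,"dz":0,"claw":60}]'
python3 -m inch '[{"wx":0,"wy":0,"wz":0,"dx":0,"dy":0,"dz":0,"claw":58},{"wx":0,"wy":0,"wz":0,"dx":0,"dy":0,"dz":0,"claw":56},{"wx":0,"wy":0,"wz":0,"dx":0,"dy":0,"dz":0,"claw":50},{"wx":0,"wy":0,"wz":0,"dx":0,"dy":0,"dz":0,"claw":44},{"wx":0,"wy":0,"wz":0,"dx":0,"dy":0,"dz":0,"claw":38}]'
python3 -m inch '[{"wx":0,"wy":0,"wz":0,"dx":0,"dy":0,"dz":0,"claw":34},{"wx":0,"wy":0,"wz":0,"dx":0,"dy":0,"dz":0,"claw":28},{"wx":0,"wy":0,"wz":0,"dx":0,"dy":0,"dz":0,"claw":25},{"wx":0,"wy":0,"wz":0,"dx":0,"dy":0,"dz":0,"claw":25},{"wx":0,"wy":0,"wz":0,"dx":0,"dy":0,"dz":0,"claw":25}]'
python3 -m inch '[{"wx":0,"wy":0,"wz":0,"dx":0,"dy":0,"dz":-15,"claw":25},{"wx":0,"wy":0,"wz":0,"dx":0,"dy":0,"dz":-30,"claw":25},{"wx":0,"wy":0,"wz":-0.023,"dx":0,"dy":0,"dz":-40,"claw":25},{"wx":0,"wy":0,"wz":-0.023,"dx":0,"dy":0,"dz":-35,"claw":25},{"wx":0,"wy":0,"wz":-0.023,"dx":0,"dy":0,"dz":-17,"claw":25}]'
python3 go.py 438.9 32.1 40 177.6
```

```text
time_s: 10.2
ee_pos: [657.5, -42.2, 37.3]
orientation: [180.0, -0.2, 173.6]
force: [0.1, 0.1, 0.4]
opening: 0.63
grasp_force: 0.0
time_s: 10.7
ee_pos: [659.1, -42.5, 40.1]
orientation: [-180.0, 0.0, 173.6]
force: [0.4, -0.2, 0.1]
opening: 0.433
grasp_force: 0.0
time_s: 11.2
ee_pos: [658.9, -42.4, 39.9]
orientation: [180.0, 0.0, 173.6]
force: [-0.6, 1.3, 1.3]
opening: 0.373
grasp_force: 25.0
time_s: 11.7
ee_pos: [660.7, -42.7, 182.0]
orientation: [-180.0, 0.4, 177.6]
force: [-0.1, -0.4, -1.0]
opening: 0.374
grasp_force: 25.0
t 11.7 pos [660.73  -42.736 182.032] [-179.954    0.391  177.616] open 35.6 grip 25.0 F [-0.056 -0.387 -1.   ]
shift now-axes [225.714  65.657 140.442] after-turn axes [224.769  65.481 142.032] turn [-0.001  0.007  0.   ]
```

```bash
python3 -m inch '[{"wx":0,"wy":0,"wz":0,"dx":18,"dy":5,"dz":0,"claw":25},{"wx":0,"wy":0,"wz":0,"dx":38,"dy":11,"dz":0,"claw":25},{"wx":0,"wy":0,"wz":0,"dx":45,"dy":13,"dz":0,"claw":25},{"wx":0,"wy":0,"wz":0,"dx":45,"dy":13,"dz":0,"claw":25},{"wx":0,"wy":0,"wz":0,"dx":40,"dy":12,"dz":0,"claw":25}]'
python3 -m inch '[{"wx":0,"wy":0,"wz":0,"dx":25,"dy":8,"dz":0,"claw":25},{"wx":0,"wy":0,"wz":0,"dx":12,"dy":3.3,"dz":0,"claw":25},{"wx":0,"wy":0,"wz":0,"dx":0,"dy":0,"dz":15,"claw":25},{"wx":0,"wy":0,"wz":0,"dx":0,"dy":0,"dz":30,"claw":25},{"wx":0,"wy":0,"wz":0,"dx":0,"dy":0,"dz":35,"claw":25}]'
python3 -m inch '[{"wx":0,"wy":0,"wz":0,"dx":0,"dy":0,"dz":30,"claw":25},{"wx":0,"wy":0,"wz":0,"dx":0,"dy":0,"dz":18,"claw":25},{"wx":0,"wy":0,"wz":0,"dx":0,"dy":0,"dz":8,"claw":25},{"wx":0,"wy":0,"wz":0,"dx":0,"dy":0,"dz":3,"claw":25},{"wx":0,"wy":0,"wz":0,"dx":0,"dy":0,"dz":2,"claw":25}]'
python3 -m inch '[{"wx":0,"wy":0,"wz":0,"dx":0,"dy":0,"dz":0,"claw":25},{"wx":0,"wy":0,"wz":0,"dx":0,"dy":0,"dz":0,"claw":25},{"wx":0,"wy":0,"wz":0,"dx":0,"dy":0,"dz":0,"claw":25},{"wx":0,"wy":0,"wz":0,"dx":0,"dy":0,"dz":0,"claw":25},{"wx":0,"wy":0,"wz":0,"dx":0,"dy":0,"dz":0,"claw":25}]'
python3 go.py 438.9 32.1 30.9 177.6
```

```text
time_s: 12.2
ee_pos: [472.8, 20.0, 175.6]
orientation: [180.0, -0.1, 177.6]
force: [0.6, 0.2, -0.2]
opening: 0.369
grasp_force: 25.0
time_s: 12.7
ee_pos: [440.0, 32.1, 96.1]
orientation: [-180.0, 0.2, 177.6]
force: [0.2, 0.2, -0.1]
opening: 0.374
grasp_force: 25.0
time_s: 13.2
ee_pos: [439.5, 32.2, 35.9]
orientation: [-180.0, 0.0, 177.5]
force: [-0.1, 0.5, -1.0]
opening: 0.372
grasp_force: 25.0
time_s: 13.7
ee_pos: [439.0, 32.3, 36.0]
orientation: [-180.0, 0.0, 177.6]
force: [-0.6, -0.2, -0.1]
opening: 0.375
grasp_force: 25.0
t 13.7 pos [439.042  32.348  35.982] [-179.999    0.04   177.552] open 35.6 grip 25.0 F [-0.62  -0.245 -0.09 ]
shift now-axes [ 0.135 -0.254  5.082] after-turn axes [ 0.131 -0.254  5.082] turn [-0.     0.001 -0.001]
```

```bash
python3 -m inch '[{"wx":0,"wy":0,"wz":0,"dx":0,"dy":0,"dz":2.5,"claw":25},{"wx":0,"wy":0,"wz":0,"dx":0,"dy":0,"dz":1.5,"claw":25},{"wx":0,"wy":0,"wz":0,"dx":0,"dy":0,"dz":1,"claw":25},{"wx":0,"wy":0,"wz":0,"dx":0,"dy":0,"dz":0.5,"claw":25},{"wx":0,"wy":0,"wz":0,"dx":0,"dy":0,"dz":0,"claw":25}]'
```

```text
time_s: 14.2
ee_pos: [438.7, 32.4, 30.8]
orientation: [-180.0, -0.1, 177.6]
force: [-2.7, -0.1, 6.0]
opening: 0.373
grasp_force: 25.0
```

```bash
python3 -m inch '[{"wx":0,"wy":0,"wz":0,"dx":0,"dy":0,"dz":-0.5,"claw":32},{"wx":0,"wy":0,"wz":0,"dx":0,"dy":0,"dz":0,"claw":42},{"wx":0,"wy":0,"wz":0,"dx":0,"dy":0,"dz":0,"claw":52},{"wx":0,"wy":0,"wz":0,"dx":0,"dy":0,"dz":0,"claw":62},{"wx":0,"wy":0,"wz":0,"dx":0,"dy":0,"dz":0,"claw":62}]'
python3 -m inch '[{"wx":0,"wy":0,"wz":0,"dx":0,"dy":0,"dz":-15,"claw":62},{"wx":0,"wy":0,"wz":0,"dx":0,"dy":0,"dz":-35,"claw":62},{"wx":0,"wy":0,"wz":0,"dx":0,"dy":0,"dz":-45,"claw":62},{"wx":0,"wy":0,"wz":-0.039,"dx":0,"dy":0,"dz":-30,"claw":62},{"wx":0,"wy":0,"wz":-0.038,"dx":0,"dy":0,"dz":-10,"claw":62}]'
python3 go.py 651.2 -127.9 36 182
```

```text
time_s: 14.7
ee_pos: [438.8, 32.4, 30.6]
orientation: [180.0, -0.0, 177.5]
force: [-0.1, -0.5, 0.2]
opening: 0.625
grasp_force: 0.0
time_s: 15.2
ee_pos: [441.1, 32.3, 170.2]
orientation: [-180.0, 0.4, -177.9]
force: [-0.1, 0.9, -0.2]
opening: 0.652
grasp_force: 0.0
t 15.2 pos [441.119  32.256 170.217] [-179.962    0.424 -177.948] open 61.9 grip 0.0 F [-0.114  0.934 -0.213]
shift now-axes [-203.212 -167.485  135.837] after-turn axes [-204.364 -167.39   134.217] turn [-0.001  0.007  0.001]
```

```bash
python3 -m inch '[{"wx":0,"wy":0,"wz":0,"dx":-17,"dy":-14,"dz":0,"claw":62},{"wx":0,"wy":0,"wz":0,"dx":-32,"dy":-26,"dz":0,"claw":62},{"wx":0,"wy":0,"wz":0,"dx":-37,"dy":-30,"dz":0,"claw":62},{"wx":0,"wy":0,"wz":0,"dx":-37,"dy":-30,"dz":0,"claw":62},{"wx":0,"wy":0,"wz":0,"dx":-37,"dy":-30,"dz":0,"claw":62}]'
python3 -m inch '[{"wx":0,"wy":0,"wz":0,"dx":-27,"dy":-22,"dz":0,"claw":62},{"wx":0,"wy":0,"wz":0,"dx":-14,"dy":-11,"dz":0,"claw":62},{"wx":0,"wy":0,"wz":0,"dx":-5.6,"dy":-4.5,"dz":15,"claw":62},{"wx":0,"wy":0,"wz":0,"dx":0,"dy":0,"dz":30,"claw":62},{"wx":0,"wy":0,"wz":0,"dx":0,"dy":0,"dz":15,"claw":62}]'
python3 -m inch '[{"wx":0,"wy":0,"wz":0,"dx":0,"dy":0,"dz":5,"claw":62},{"wx":0,"wy":0,"wz":0,"dx":0,"dy":0,"dz":0,"claw":62},{"wx":0,"wy":0,"wz":0,"dx":0,"dy":0,"dz":0,"claw":62},{"wx":0,"wy":0,"wz":0,"dx":0,"dy":0,"dz":0,"claw":62},{"wx":0,"wy":0,"wz":0,"dx":0,"dy":0,"dz":0,"claw":62}]'
python3 go.py 651.2 -127.9 35 182
```

```text
time_s: 15.7
ee_pos: [604.5, -93.3, 165.4]
orientation: [180.0, -0.0, -178.0]
force: [0.2, 1.0, 0.3]
opening: 0.651
grasp_force: 0.0
time_s: 16.2
ee_pos: [648.8, -127.1, 101.5]
orientation: [179.9, -0.3, -178.0]
force: [-0.9, -0.1, -0.3]
opening: 0.65
grasp_force: 0.0
time_s: 16.7
ee_pos: [651.8, -128.1, 102.2]
orientation: [-180.0, 0.1, -178.0]
force: [0.2, -0.4, 0.5]
opening: 0.652
grasp_force: 0.0
t 16.7 pos [ 651.826 -128.095  102.22 ] [-179.958    0.134 -178.031] open 61.9 grip 0.0 F [ 0.216 -0.431  0.546]
shift now-axes [ 0.776  0.266 67.218] after-turn axes [ 0.619  0.216 67.22 ] turn [-0.001  0.002 -0.001]
```

```bash
python3 -m inch '[{"wx":0,"wy":0,"wz":0,"dx":0,"dy":0,"dz":12,"claw":62},{"wx":0,"wy":0,"wz":0,"dx":0,"dy":0,"dz":25,"claw":62},{"wx":0,"wy":0,"wz":0,"dx":0,"dy":0,"dz":19,"claw":62},{"wx":0,"wy":0,"wz":0,"dx":0,"dy":0,"dz":8,"claw":62},{"wx":0,"wy":0,"wz":0,"dx":0,"dy":0,"dz":2,"claw":62}]'
python3 -m inch '[{"wx":0,"wy":0,"wz":0,"dx":0,"dy":0,"dz":0,"claw":62},{"wx":0,"wy":0,"wz":0,"dx":0,"dy":0,"dz":0,"claw":60},{"wx":0,"wy":0,"wz":0,"dx":0,"dy":0,"dz":0,"claw":56},{"wx":0,"wy":0,"wz":0,"dx":0,"dy":0,"dz":0,"claw":52},{"wx":0,"wy":0,"wz":0,"dx":0,"dy":0,"dz":0,"claw":46}]'
python3 -m inch '[{"wx":0,"wy":0,"wz":0,"dx":0,"dy":0,"dz":0,"claw":40},{"wx":0,"wy":0,"wz":0,"dx":0,"dy":0,"dz":0,"claw":35},{"wx":0,"wy":0,"wz":0,"dx":0,"dy":0,"dz":0,"claw":32},{"wx":0,"wy":0,"wz":0,"dx":0,"dy":0,"dz":0,"claw":32},{"wx":0,"wy":0,"wz":0,"dx":0,"dy":0,"dz":0,"claw":32}]'
python3 -m inch '[{"wx":0,"wy":0,"wz":0,"dx":0,"dy":0,"dz":-15,"claw":32},{"wx":0,"wy":0,"wz":0,"dx":0,"dy":0,"dz":-30,"claw":32},{"wx":0,"wy":0,"wz":0.025,"dx":0,"dy":0,"dz":-40,"claw":32},{"wx":0,"wy":0,"wz":0.025,"dx":0,"dy":0,"dz":-35,"claw":32},{"wx":0,"wy":0,"wz":0.026,"dx":0,"dy":0,"dz":-17,"claw":32}]'
python3 go.py 442.4 117.1 40 177.6
```

```text
time_s: 17.2
ee_pos: [650.0, -127.7, 32.8]
orientation: [180.0, -0.2, -178.0]
force: [-0.9, -0.0, 0.8]
opening: 0.654
grasp_force: 0.0
time_s: 17.7
ee_pos: [651.4, -128.1, 35.3]
orientation: [-180.0, 0.1, -178.0]
force: [1.0, 0.6, -0.0]
opening: 0.515
grasp_force: 0.0
time_s: 18.2
ee_pos: [651.2, -128.1, 35.0]
orientation: [-180.0, 0.0, -178.0]
force: [-0.5, -0.2, 2.5]
opening: 0.454
grasp_force: 25.0
time_s: 18.7
ee_pos: [652.8, -128.4, 176.8]
orientation: [-179.9, 0.4, 177.5]
force: [0.5, 0.3, -0.4]
opening: 0.458
grasp_force: 25.0
t 18.7 pos [ 652.84  -128.404  176.84 ] [-179.916    0.368  177.533] open 43.5 grip 25.0 F [ 0.503  0.265 -0.372]
shift now-axes [221.688 236.414 135.075] after-turn axes [220.536 236.476 136.84 ] turn [-0.001  0.006 -0.001]
```

```bash
python3 -m inch '[{"wx":0,"wy":0,"wz":0,"dx":14,"dy":15,"dz":0,"claw":32},{"wx":0,"wy":0,"wz":0,"dx":27,"dy":29,"dz":0,"claw":32},{"wx":0,"wy":0,"wz":0,"dx":31,"dy":33.5,"dz":0,"claw":32},{"wx":0,"wy":0,"wz":0,"dx":31,"dy":33.5,"dz":0,"claw":32},{"wx":0,"wy":0,"wz":0,"dx":31,"dy":33.5,"dz":0,"claw":32}]'
python3 -m inch '[{"wx":0,"wy":0,"wz":0,"dx":31,"dy":33.5,"dz":0,"claw":32},{"wx":0,"wy":0,"wz":0,"dx":25,"dy":27,"dz":0,"claw":32},{"wx":0,"wy":0,"wz":0,"dx":17,"dy":18,"dz":0,"claw":32},{"wx":0,"wy":0,"wz":0,"dx":9,"dy":10,"dz":0,"claw":32},{"wx":0,"wy":0,"wz":0,"dx":3,"dy":3.3,"dz":15,"claw":32}]'
python3 -m inch '[{"wx":0,"wy":0,"wz":0,"dx":0,"dy":0,"dz":30,"claw":32},{"wx":0,"wy":0,"wz":0,"dx":0,"dy":0,"dz":40,"claw":32},{"wx":0,"wy":0,"wz":0,"dx":0,"dy":0,"dz":30,"claw":32},{"wx":0,"wy":0,"wz":0,"dx":0,"dy":0,"dz":17,"claw":32},{"wx":0,"wy":0,"wz":0,"dx":0,"dy":0,"dz":8,"claw":32}]'
python3 -m inch '[{"wx":0,"wy":0,"wz":0,"dx":0,"dy":0,"dz":0,"claw":32},{"wx":0,"wy":0,"wz":0,"dx":0,"dy":0,"dz":0,"claw":32},{"wx":0,"wy":0,"wz":0,"dx":0,"dy":0,"dz":0,"claw":32},{"wx":0,"wy":0,"wz":0,"dx":0,"dy":0,"dz":0,"claw":32},{"wx":0,"wy":0,"wz":0,"dx":0,"dy":0,"dz":0,"claw":32}]'
python3 go.py 442.4 117.1 26 177.6
```

```text
time_s: 19.2
ee_pos: [521.3, 23.1, 170.8]
orientation: [180.0, -0.1, 177.5]
force: [-0.1, 0.7, 0.1]
opening: 0.455
grasp_force: 25.0
time_s: 19.7
ee_pos: [443.0, 118.1, 158.1]
orientation: [180.0, 0.3, 177.7]
force: [0.8, -0.1, -1.2]
opening: 0.456
grasp_force: 25.0
time_s: 20.2
ee_pos: [440.2, 116.2, 28.1]
orientation: [-179.9, -0.3, 177.5]
force: [-0.7, 1.0, 0.3]
opening: 0.456
grasp_force: 25.0
time_s: 20.7
ee_pos: [442.8, 117.4, 32.5]
orientation: [180.0, 0.1, 177.6]
force: [-0.5, -0.5, -0.5]
opening: 0.453
grasp_force: 25.0
t 20.7 pos [442.796 117.388  32.547] [179.981   0.101 177.609] open 43.0 grip 25.0 F [-0.489 -0.492 -0.47 ]
shift now-axes [ 0.395 -0.306  6.546] after-turn axes [ 0.383 -0.304  6.547] turn [0.    0.002 0.   ]
```

```bash
python3 -m inch '[{"wx":0,"wy":0,"wz":0,"dx":0,"dy":0,"dz":2.5,"claw":32},{"wx":0,"wy":0,"wz":0,"dx":0,"dy":0,"dz":1.5,"claw":32},{"wx":0,"wy":0,"wz":0,"dx":0,"dy":0,"dz":1.5,"claw":32},{"wx":0,"wy":0,"wz":0,"dx":0,"dy":0,"dz":1,"claw":32},{"wx":0,"wy":0,"wz":0,"dx":0,"dy":0,"dz":0,"claw":32}]'
```

```text
time_s: 21.2
ee_pos: [442.1, 117.3, 25.9]
orientation: [-180.0, -0.1, 177.6]
force: [-4.5, -0.8, 6.6]
opening: 0.459
grasp_force: 25.0
```

```bash
python3 -m inch '[{"wx":0,"wy":0,"wz":0,"dx":0,"dy":0,"dz":-0.5,"claw":40},{"wx":0,"wy":0,"wz":0,"dx":0,"dy":0,"dz":0,"claw":48},{"wx":0,"wy":0,"wz":0,"dx":0,"dy":0,"dz":0,"claw":55},{"wx":0,"wy":0,"wz":0,"dx":0,"dy":0,"dz":0,"claw":62},{"wx":0,"wy":0,"wz":0,"dx":0,"dy":0,"dz":0,"claw":62}]'
python3 -m inch '[{"wx":0,"wy":0,"wz":0,"dx":0,"dy":0,"dz":-15,"claw":62},{"wx":0,"wy":0,"wz":0,"dx":0,"dy":0,"dz":-35,"claw":62},{"wx":0,"wy":0,"wz":0,"dx":0,"dy":0,"dz":-45,"claw":62},{"wx":0,"wy":0,"wz":-0.007,"dx":0,"dy":0,"dz":-30,"claw":62},{"wx":0,"wy":0,"wz":0,"dx":0,"dy":0,"dz":-15,"claw":62}]'
python3 go.py 647 -209 38 178
```

```text
time_s: 21.7
ee_pos: [442.1, 117.2, 25.6]
orientation: [-180.0, -0.0, 177.6]
force: [-0.2, -0.1, 0.2]
opening: 0.643
grasp_force: 0.0
time_s: 22.2
ee_pos: [443.8, 117.5, 169.2]
orientation: [179.9, 0.3, 178.0]
force: [0.9, 0.1, 0.3]
opening: 0.653
grasp_force: 0.0
t 22.2 pos [443.769 117.534 169.21 ] [179.941   0.315 178.01 ] open 62.1 grip 0.0 F [0.877 0.14  0.308]
shift now-axes [-213.726 -319.414  132.059] after-turn axes [-214.503 -319.242  131.21 ] turn [0.001 0.005 0.   ]
```

```bash
python3 -m inch '[{"wx":0,"wy":0,"wz":0,"dx":-10,"dy":-15,"dz":0,"claw":62},{"wx":0,"wy":0,"wz":0,"dx":-20,"dy":-30,"dz":0,"claw":62},{"wx":0,"wy":0,"wz":0,"dx":-25,"dy":-37,"dz":0,"claw":62},{"wx":0,"wy":0,"wz":0,"dx":-25,"dy":-37,"dz":0,"claw":62},{"wx":0,"wy":0,"wz":0,"dx":-25,"dy":-37,"dz":0,"claw":62}]'
python3 -m inch '[{"wx":0,"wy":0,"wz":0,"dx":-25,"dy":-37,"dz":0,"claw":62},{"wx":0,"wy":0,"wz":0,"dx":-25,"dy":-37,"dz":0,"claw":62},{"wx":0,"wy":0,"wz":0,"dx":-25,"dy":-37,"dz":0,"claw":62},{"wx":0,"wy":0,"wz":0,"dx":-18,"dy":-26.5,"dz":0,"claw":62},{"wx":0,"wy":0,"wz":0,"dx":-12,"dy":-18,"dz":0,"claw":62}]'
python3 -m inch '[{"wx":0,"wy":0,"wz":0,"dx":-6,"dy":-7.6,"dz":15,"claw":62},{"wx":0,"wy":0,"wz":0,"dx":0,"dy":0,"dz":30,"claw":62},{"wx":0,"wy":0,"wz":0,"dx":0,"dy":0,"dz":15,"claw":62},{"wx":0,"wy":0,"wz":0,"dx":0,"dy":0,"dz":5,"claw":62},{"wx":0,"wy":0,"wz":0,"dx":0,"dy":0,"dz":0,"claw":62}]'
python3 -m inch '[{"wx":0,"wy":0,"wz":0,"dx":0,"dy":0,"dz":0,"claw":62},{"wx":0,"wy":0,"wz":0,"dx":0,"dy":0,"dz":0,"claw":62},{"wx":0,"wy":0,"wz":0,"dx":0,"dy":0,"dz":0,"claw":62},{"wx":0,"wy":0,"wz":0,"dx":0,"dy":0,"dz":0,"claw":62},{"wx":0,"wy":0,"wz":0,"dx":0,"dy":0,"dz":0,"claw":62}]'
python3 go.py 647 -209 37 178
```

```text
time_s: 22.7
ee_pos: [541.7, -43.7, 164.2]
orientation: [180.0, -0.1, 178.0]
force: [0.7, -0.3, 1.1]
opening: 0.653
grasp_force: 0.0
time_s: 23.2
ee_pos: [641.3, -203.4, 163.5]
orientation: [180.0, -0.1, 177.9]
force: [-0.7, 0.4, 0.7]
opening: 0.652
grasp_force: 0.0
time_s: 23.7
ee_pos: [645.8, -208.1, 98.9]
orientation: [179.9, -0.2, 178.0]
force: [0.2, -0.1, 0.3]
opening: 0.653
grasp_force: 0.0
time_s: 24.2
ee_pos: [647.1, -209.2, 101.2]
orientation: [-180.0, 0.0, 178.0]
force: [0.1, -0.5, -0.4]
opening: 0.653
grasp_force: 0.0
t 24.2 pos [ 647.113 -209.22   101.202] [-179.984    0.044  178.007] open 62.0 grip 0.0 F [ 0.065 -0.519 -0.405]
shift now-axes [ 0.17   0.234 64.202] after-turn axes [ 0.121  0.216 64.202] turn [-0.     0.001  0.   ]
```

```bash
python3 -m inch '[{"wx":0,"wy":0,"wz":0,"dx":0,"dy":0,"dz":12,"claw":62},{"wx":0,"wy":0,"wz":0,"dx":0,"dy":0,"dz":24,"claw":62},{"wx":0,"wy":0,"wz":0,"dx":0,"dy":0,"dz":18,"claw":62},{"wx":0,"wy":0,"wz":0,"dx":0,"dy":0,"dz":8,"claw":62},{"wx":0,"wy":0,"wz":0,"dx":0,"dy":0,"dz":2,"claw":62}]'
python3 -m inch '[{"wx":0,"wy":0,"wz":0,"dx":0,"dy":0,"dz":0,"claw":62},{"wx":0,"wy":0,"wz":0,"dx":0,"dy":0,"dz":0,"claw":58},{"wx":0,"wy":0,"wz":0,"dx":0,"dy":0,"dz":0,"claw":52},{"wx":0,"wy":0,"wz":0,"dx":0,"dy":0,"dz":0,"claw":46},{"wx":0,"wy":0,"wz":0,"dx":0,"dy":0,"dz":0,"claw":40}]'
python3 -m inch '[{"wx":0,"wy":0,"wz":0,"dx":0,"dy":0,"dz":0,"claw":34},{"wx":0,"wy":0,"wz":0,"dx":0,"dy":0,"dz":0,"claw":28},{"wx":0,"wy":0,"wz":0,"dx":0,"dy":0,"dz":0,"claw":25},{"wx":0,"wy":0,"wz":0,"dx":0,"dy":0,"dz":0,"claw":25},{"wx":0,"wy":0,"wz":0,"dx":0,"dy":0,"dz":0,"claw":25}]'
python3 -m inch '[{"wx":0,"wy":0,"wz":0,"dx":0,"dy":0,"dz":-15,"claw":25},{"wx":0,"wy":0,"wz":0,"dx":0,"dy":0,"dz":-30,"claw":25},{"wx":0,"wy":0,"wz":0.007,"dx":0,"dy":0,"dz":-40,"claw":25},{"wx":0,"wy":0,"wz":0,"dx":0,"dy":0,"dz":-35,"claw":25},{"wx":0,"wy":0,"wz":0,"dx":0,"dy":0,"dz":-17,"claw":25}]'
python3 go.py 445.9 202.3 40 177.6
```

```text
time_s: 24.7
ee_pos: [645.6, -208.7, 34.3]
orientation: [179.9, -0.2, 178.0]
force: [0.6, 0.9, -0.1]
opening: 0.651
grasp_force: 0.0
time_s: 25.2
ee_pos: [647.2, -209.3, 37.3]
orientation: [-180.0, 0.1, 178.0]
force: [0.4, 0.4, -0.3]
opening: 0.457
grasp_force: 0.0
time_s: 25.7
ee_pos: [647.0, -209.2, 36.9]
orientation: [-180.0, 0.0, 178.0]
force: [-1.0, 0.5, 1.7]
opening: 0.38
grasp_force: 25.0
time_s: 26.2
ee_pos: [648.7, -209.9, 179.1]
orientation: [-179.9, 0.4, 177.6]
force: [0.2, -0.8, 0.7]
opening: 0.381
grasp_force: 25.0
t 26.2 pos [ 648.667 -209.863  179.131] [-179.863    0.371  177.61 ] open 36.2 grip 25.0 F [ 0.152 -0.81   0.692]
shift now-axes [220.676 403.677 136.738] after-turn axes [219.849 403.311 139.131] turn [-0.002  0.006  0.   ]
```

```bash
python3 -m inch '[{"wx":0,"wy":0,"wz":0,"dx":9,"dy":16,"dz":0,"claw":25},{"wx":0,"wy":0,"wz":0,"dx":17,"dy":32,"dz":0,"claw":25},{"wx":0,"wy":0,"wz":0,"dx":22,"dy":40.5,"dz":0,"claw":25},{"wx":0,"wy":0,"wz":0,"dx":22,"dy":40.5,"dz":0,"claw":25},{"wx":0,"wy":0,"wz":0,"dx":22,"dy":40.5,"dz":0,"claw":25}]'
python3 -m inch '[{"wx":0,"wy":0,"wz":0,"dx":22,"dy":40.5,"dz":0,"claw":25},{"wx":0,"wy":0,"wz":0,"dx":22,"dy":40.5,"dz":0,"claw":25},{"wx":0,"wy":0,"wz":0,"dx":22,"dy":40.5,"dz":0,"claw":25},{"wx":0,"wy":0,"wz":0,"dx":22,"dy":40.5,"dz":0,"claw":25},{"wx":0,"wy":0,"wz":0,"dx":17,"dy":32,"dz":0,"claw":25}]'
python3 -m inch '[{"wx":0,"wy":0,"wz":0,"dx":11,"dy":20,"dz":0,"claw":25},{"wx":0,"wy":0,"wz":0,"dx":7,"dy":13,"dz":0,"claw":25},{"wx":0,"wy":0,"wz":0,"dx":3.1,"dy":6.3,"dz":15,"claw":25},{"wx":0,"wy":0,"wz":0,"dx":0,"dy":0,"dz":30,"claw":25},{"wx":0,"wy":0,"wz":0,"dx":0,"dy":0,"dz":38,"claw":25}]'
python3 -m inch '[{"wx":0,"wy":0,"wz":0,"dx":0,"dy":0,"dz":30,"claw":25},{"wx":0,"wy":0,"wz":0,"dx":0,"dy":0,"dz":16,"claw":25},{"wx":0,"wy":0,"wz":0,"dx":0,"dy":0,"dz":8,"claw":25},{"wx":0,"wy":0,"wz":0,"dx":0,"dy":0,"dz":3,"claw":25},{"wx":0,"wy":0,"wz":0,"dx":0,"dy":0,"dz":0,"claw":25}]'
python3 -m inch '[{"wx":0,"wy":0,"wz":0,"dx":0,"dy":0,"dz":0,"claw":25},{"wx":0,"wy":0,"wz":0,"dx":0,"dy":0,"dz":0,"claw":25},{"wx":0,"wy":0,"wz":0,"dx":0,"dy":0,"dz":0,"claw":25},{"wx":0,"wy":0,"wz":0,"dx":0,"dy":0,"dz":0,"claw":25},{"wx":0,"wy":0,"wz":0,"dx":0,"dy":0,"dz":0,"claw":25}]'
python3 go.py 445.9 202.3 28 177.6
```

```text
time_s: 26.7
ee_pos: [560.5, -34.6, 172.9]
orientation: [180.0, -0.1, 177.6]
force: [0.2, 0.9, -0.5]
opening: 0.378
grasp_force: 25.0
time_s: 27.2
ee_pos: [463.4, 164.0, 173.2]
orientation: [180.0, -0.1, 177.7]
force: [0.4, -0.2, -0.8]
opening: 0.379
grasp_force: 25.0
time_s: 27.7
ee_pos: [447.1, 202.4, 90.4]
orientation: [180.0, 0.2, 177.6]
force: [0.7, -0.4, -0.6]
opening: 0.377
grasp_force: 25.0
time_s: 28.2
ee_pos: [446.1, 202.1, 33.6]
orientation: [-180.0, 0.0, 177.6]
force: [-0.1, 1.0, -0.3]
opening: 0.378
grasp_force: 25.0
time_s: 28.7
ee_pos: [446.0, 202.5, 34.0]
orientation: [180.0, 0.0, 177.6]
force: [-0.0, -0.3, -2.0]
opening: 0.379
grasp_force: 25.0
t 28.7 pos [445.952 202.491  33.956] [179.989   0.031 177.609] open 36.0 grip 25.0 F [-0.022 -0.331 -2.007]
shift now-axes [ 0.047 -0.194  5.956] after-turn axes [ 0.044 -0.193  5.956] turn [0.    0.001 0.   ]
```

```bash
python3 -m inch '[{"wx":0,"wy":0,"wz":0,"dx":0,"dy":0,"dz":2.5,"claw":25},{"wx":0,"wy":0,"wz":0,"dx":0,"dy":0,"dz":1.5,"claw":25},{"wx":0,"wy":0,"wz":0,"dx":0,"dy":0,"dz":1,"claw":25},{"wx":0,"wy":0,"wz":0,"dx":0,"dy":0,"dz":1,"claw":25},{"wx":0,"wy":0,"wz":0,"dx":0,"dy":0,"dz":0,"claw":25}]'
```

```text
time_s: 29.2
ee_pos: [445.8, 202.4, 27.9]
orientation: [-180.0, -0.0, 177.6]
force: [-1.3, -0.7, 1.8]
opening: 0.375
grasp_force: 25.0
```

```bash
python3 -m inch '[{"wx":0,"wy":0,"wz":0,"dx":0,"dy":0,"dz":0.3,"claw":32},{"wx":0,"wy":0,"wz":0,"dx":0,"dy":0,"dz":0,"claw":42},{"wx":0,"wy":0,"wz":0,"dx":0,"dy":0,"dz":0,"claw":52},{"wx":0,"wy":0,"wz":0,"dx":0,"dy":0,"dz":0,"claw":62},{"wx":0,"wy":0,"wz":0,"dx":0,"dy":0,"dz":0,"claw":62}]'
python3 -m inch '[{"wx":0,"wy":0,"wz":0,"dx":0,"dy":0,"dz":-15,"claw":62},{"wx":0,"wy":0,"wz":0,"dx":0,"dy":0,"dz":-35,"claw":62},{"wx":0,"wy":0,"wz":0,"dx":0,"dy":0,"dz":-45,"claw":62},{"wx":0,"wy":0,"wz":0,"dx":0,"dy":0,"dz":-40,"claw":62},{"wx":0,"wy":0,"wz":0,"dx":0,"dy":20,"dz":-25,"claw":62}]'
python3 -m inch '[{"wx":0,"wy":0,"wz":0,"dx":0,"dy":45,"dz":0,"claw":62},{"wx":0,"wy":0,"wz":0,"dx":0,"dy":45,"dz":0,"claw":62},{"wx":0,"wy":0,"wz":0,"dx":0,"dy":45,"dz":0,"claw":62},{"wx":0,"wy":0,"wz":0,"dx":0,"dy":45,"dz":0,"claw":62},{"wx":0,"wy":0,"wz":0,"dx":0,"dy":20,"dz":0,"claw":62}]'
python3 - <<'E'
from cell import arm
from h import *
f=arm.grab_frame("top");cv2.imwrite("pics/top_end.png",cv2.resize(f["frame"][230:370,110:330],None,fx=3.5,fy=3.5));P=cloud(f)
pads=np.array([[435.4,-52.9],[438.9,32.1],[442.4,117.1],[445.9,202.3]])
np.set_printoptions(precision=1,suppress=True);a=np.radians(-2.4);M=np.array([[np.cos(a),np.sin(a)],[-np.sin(a),np.cos(a)]])
for n,c,h in zip(("tall","st","fat","sq"),pads,(83,69,62,67)):
    w=(np.hypot(P[...,0]-c[0],P[...,1]-c[1])<30)&(abs(P[...,2]-h-1)<7);q=P[w].mean(0);print(n,w.sum(),q,"rack err",M@(q[:2]-c))
s=arm.sense();print(s["time_s"],s["ee_pos"])
E
```

```text
time_s: 29.7
ee_pos: [445.7, 202.4, 27.2]
orientation: [-180.0, -0.0, 177.6]
force: [-0.5, 0.3, -0.2]
opening: 0.622
grasp_force: 0.0
time_s: 30.2
ee_pos: [447.9, 221.9, 191.1]
orientation: [179.9, 0.3, 177.5]
force: [-0.4, 0.3, -1.2]
opening: 0.648
grasp_force: 0.0
time_s: 30.7
ee_pos: [454.5, 425.4, 187.0]
orientation: [180.0, -0.0, 177.7]
force: [0.6, -0.2, 0.3]
opening: 0.653
grasp_force: 0.0
tall 199 [434.9 -53.1  84.5] rack err [-0.5 -0.2]
st 282 [440.   32.   70.4] rack err [ 1.1 -0. ]
fat 387 [443.4 115.9  62.4] rack err [ 1.1 -1.2]
sq 368 [446.8 201.1  68.2] rack err [ 0.9 -1.2]
30.75 [454.5 426.7 186.8]
```

View pics/top_end.png

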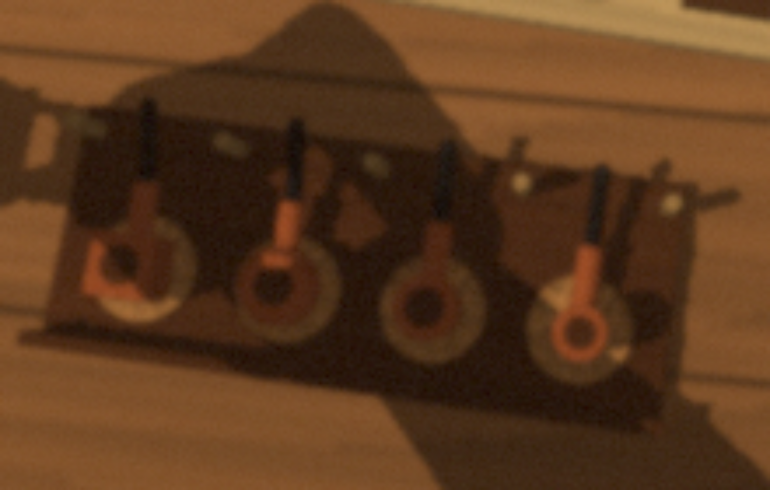

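All four stand upright on the mirrored pads, bowls at about (130,265), (280,285), (430,305) and (580,330) in the crop. Stems point to the back between the pegs, and bowl centres are within 2 mm of the pad centres.

```bash
python3 -m inch '[{"wx":0,"wy":0,"wz":0,"dx":0,"dy":0,"dz":0,"claw":62},{"wx":0,"wy":0,"wz":0,"dx":0,"dy":0,"dz":0,"claw":62},{"wx":0,"wy":0,"wz":0,"dx":0,"dy":0,"dz":0,"claw":62},{"wx":0,"wy":0,"wz":0,"dx":0,"dy":0,"dz":0,"claw":62},{"wx":0,"wy":0,"wz":0,"dx":0,"dy":0,"dz":0,"claw":62}]' && python3 -c "from cell import arm;print(arm.sign_off())"
```

```text
time_s: 31.25
ee_pos: [455.2, 421.5, 187.6]
orientation: [180.0, 0.0, 177.5]
force: [0.1, -0.8, 0.1]
opening: 0.654
grasp_force: 0.0
the job is handed in; nothing more can be done
None
```

All four pipes stand upright on the finishing rack in reverse order, stems to the back and within about 2 mm of their pad centres by the last camera measurement; I handed the job in at 31 s, and sign-off returned no verdict.

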